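Sweep the photographed medals into the sorting tray

TASK

Clear the photographed medals off the desk: with the closed fingers as a sweeper, push the three round bronze medals along the table through the open front of the wooden tray until each lies flat and fully inside. Never lift a medal off the table, and leave the square plaquette, the lens cap, the coin tube and the loupe where they are.

Things in the scene. Friction and masses are not known exactly. Their poses are not given: they have to be found in the camera images.
- medal0: One of three alike round bronze medals, a loose disc 44 mm in diameter and 8 mm thick, about 90 g, lying flat on the table. Origin at the centre of its underside; z up.
- medal1: One of three alike round bronze medals, a loose disc 44 mm in diameter and 8 mm thick, about 90 g, lying flat on the table. Origin at the centre of its underside; z up.
- medal2: One of three alike round bronze medals, a loose disc 44 mm in diameter and 8 mm thick, about 90 g, lying flat on the table. Origin at the centre of its underside; z up.
- tray: Open-fronted wooden tray, fixed, left of the medals: three walls 22 mm high, 6 mm thick; floor level with the table, no lip. Inside 180 mm wide (x) by 110 mm deep (y). Origin on the table at the middle of the open front; +y points into the tray to the back wall (y = 110 mm), x along the front (side walls' inner faces at x = -90, +90 mm), z up. Front faces world -y, within 0.3 rad.
- plaquette: Square bronze plaquette, loose, 40 x 40 mm and 8 mm thick, lying among the round medals; it is not a medal and must stay. Origin at the centre of its underside, sides along its x and y.
- lens_cap: Black plastic lens cap, a loose flat disc 58 mm in diameter and 10 mm thick; stays. Origin at the centre of its underside.
- coin_tube: Upright white plastic coin tube with a grey cap, loose, 42 mm in diameter and 60 mm high; stays. Origin at the centre of its underside.
- loupe: Upright black stand loupe, loose, 42 mm in diameter and 44 mm high; stays. Origin at the centre of its underside.

How it is judged:
By the outcome, as a careful person would: the job done as asked, in the order asked, and still so for the second after the job is handed in, with the robot touching nothing.
It also fails if it takes over 67 s, if anything falls off the work surface, if the arm or the gripper's body presses on something with over 40 N, if the wrist force passes 120 N, or if a joint passes its speed limit or range.

ROBOT

A 6-joint arm with a two-finger parallel gripper is mounted at the origin on the work surface. World frame = base frame: x ahead of the robot, y to its left, z up, the work surface at z = 0. Lengths are in mm, angles in degrees, forces in N, time in s.
With the tool pointing down it reaches from about 350 to 850 mm from the base axis. Payload 8.1 kg.
Tool frame: the origin (TCP) lies midway between the tips of the shut fingers; the grasp point (between the pads) lies 19 mm behind it; z points along the fingers, y is the line along which they close (so a half turn about z gives the same grasp; the last joint's range is limited). The gripper opens to 85 mm and grips with 20 to 120 N. Pads are 22 mm wide; open, the fingers measure 114 mm over their backs; the gripper's body (76 mm by 85 mm) begins 54 mm behind the grasp point. The pads swing forward as they close: fully open they stand 13 mm farther back than shut.
Start: joints at [71.941, 7.471, 85.268, -0, 87.261, -4.893], TCP at [136.647, 584.237, 231.292] pointing down, gripper open.
Joint ranges: [-169.43, 169.43], [-51.17, 129.36], [1.28, 143.12], [-76.62, 256.62], [0, 156.53], [-152.29, 152.29]. Speed limits (degrees/s): [136.94, 136.94, 159.86, 180, 180, 180].

INTERFACE

Orientations are given as [roll, pitch, yaw] about the fixed x, y, z axes, in that order (R = Rz(yaw) Ry(pitch) Rx(roll)).
In Python, from bench import r gives the robot as it stands. The module is installed in compiled form; this text tells all that it offers.
- The arm moves only by the tool jog_arm, never from a script. Its argument "rows" is a list of rows, each a list of 2 entries, a list of its own where there are three numbers: the shift along the tool's x, y, z in mm, then the turn, a rotation vector about the tool's x, y, z in rad. A call has 1 to 10 rows; each row is the pose to reach, as a shift and turn from the pose commanded when the call began, along the tool's axes at that moment; what a row does not reach only later rows make up. A row lasts 1/10 s, in which the tool goes at most 50 mm and 8.59 degrees, less where a joint would pass 70% of its speed; a pose out of reach is approached as far as the arm can. A call with a gripper value outside its range is refused whole. "grip" is the finger opening in mm, from 0 to 85.4, set as the call begins (left out, the last holds). The fingers move at their own pace and stop on an object; "force" is the grip in N (left out, the last holds). Time passes only in rows, so rows that repeat a pose let the fingers close. It gives the time, the measured TCP pose, the force, the opening and the grip force at its end, in the units of the state.
- r.sense(): the state, without advancing time (a new reading comes with each control period).
- r.snapshot(name): name is "scene" or "top" or "wrist"; returns (picture, depth): 384x512x3 uint8, blue, green, red; 384x512 float32, mm along the optical axis (not along the pixel's ray), 0 where there is no reading.
- r.camera_params(name): a dict with "fx", "fy", "cx", "cy" (pixels), "pose" (4x4, takes a point from camera to world coordinates); the wrist camera has in their place "tool_from_camera" (4x4, takes a point from camera to tool coordinates, whose origin is the TCP and whose axes are the flange's). Camera axes: x right, y down, z forward; pixel columns grow to the right and rows downward; lengths in mm; the calibration is good to about 2 mm. A picture is of the moment at which its call begins: read the wrist's pose just before it. camera_params takes no time and is no camera call.
- r.hand_in(): hands the job in; it is judged then, once.
The state is a dict: "time": time; "joint_pos": joint angles; "qd": joint speeds; "joint_efforts": joint torques, N m; "tool_pos": TCP position; "tcp_rot": TCP orientation; "ft_force": force on the tool from outside, world axes, zero at the start; "wrist_torque": the same for the moment, N m; "finger_gap": finger opening in mm; "grip_force": force on a finger pad.
Only numpy, scipy, OpenCV 4.12 (cv2) and the standard library are available. Lean on these libraries where they do the work, as an engineer would, in place of code of your own. Each camera call takes 0.05 s, during which the arm holds its last target. There are 200 camera calls.

## Working session

There is one attempt and no reset: what is moved stays moved. The work goes in short steps, Python scripts to look and compute and a tool call to move; the robot and the scene stay as the last step left them, time stands still between calls to the robot, and variables do not carry over. Pictures are saved under pics/ and viewed, at most 10 in all, crops included, and the job is handed in when it is done.

Besides the shell and the picture viewer there is one more tool, called after ">>>" by a JSON object that holds its "op" and its "data", one argument or row to a line. jog_arm: Moves the arm, as the interface text tells. Its arguments: {"type":"object","properties":{"rows":{"type":"array"},"grip":{"type":"number"},"force":{"type":"number"}},"required":["rows"]}

```bash
mkdir -p pics; python3 - <<'E'
from bench import r
import cv2,numpy as np
s=r.sense();print(s['time'],s['tool_pos'],s['tcp_rot'])
for n in("top","scene"):
    p,d=r.snapshot(n);cv2.imwrite(f"pics/{n}0.png",p);np.save(f"pics/{n}0d.npy",d);c=r.camera_params(n);print(n,c)
E
```

```text
0.0 [136.46725821 583.72283215 230.26174863] [-1.79897244e+02 -1.15770981e-02  1.66832441e+02]
top {'fx': 483.92917595201277, 'fy': 483.92917595201277, 'cx': 254.14984213070292, 'cy': 189.09773231923776, 'pose': array([[-2.14296728e-02, -9.90973035e-01,  1.32337494e-01,
         4.27764565e+02],
       [-9.99760326e-01,  2.18338817e-02,  1.60386394e-03,
        -9.53307732e+01],
       [-4.47882709e-03, -1.32271405e-01, -9.91203418e-01,
         1.06538088e+03],
       [ 0.00000000e+00,  0.00000000e+00,  0.00000000e+00,
         1.00000000e+00]])}
scene {'fx': 360.1591860689351, 'fy': 360.1591860689351, 'cx': 256.87938816398065, 'cy': 184.58743209184902, 'pose': array([[-3.69805448e-01,  7.26578016e-01, -5.79075398e-01,
         1.02418023e+03],
       [ 9.28969338e-01,  2.99964591e-01, -2.16880644e-01,
         9.72530439e+01],
       [ 1.61214069e-02, -6.18146933e-01, -7.85897238e-01,
         6.53537119e+02],
       [ 0.00000000e+00,  0.00000000e+00,  0.00000000e+00,
         1.00000000e+00]])}
```

View pics/top0.png

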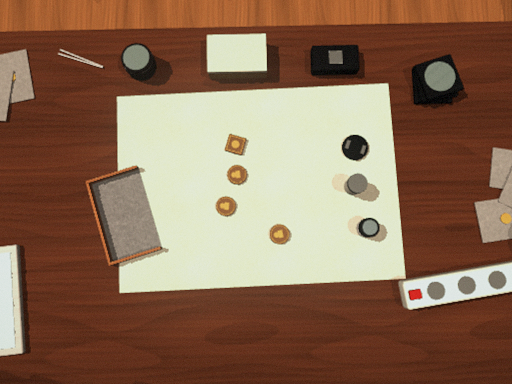

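View pics/scene0.png

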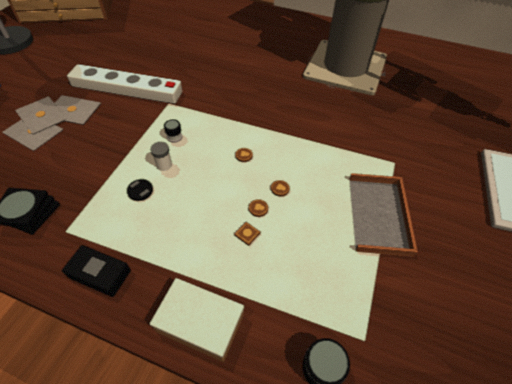

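The top view shows medals at about (237,175), (226,206) and (279,234) px. The plaquette is at (236,144), and the tray is at (125,215) with its open front facing right. The distractors lie well to the right, at (355,148), (357,184) and (369,228).

```bash
cat > h.py <<'E'
import cv2,numpy as np
from bench import r
def ray(n,u,v,z):
    c=r.camera_params(n);T=c['pose'];d=T[:3,:3]@np.array([(u-c['cx'])/c['fx'],(v-c['cy'])/c['fy'],1]);o=T[:3,3]
    return (o+d*(z-o[2])/d[2])[:2]
def blobs(n,p,box=None,z=8):
    h=cv2.cvtColor(p,cv2.COLOR_BGR2HSV)
    m=((h[...,1]>110)&(h[...,2]>60)&(h[...,0]<25)).astype(np.uint8)
    if box: k=np.zeros_like(m);k[box[1]:box[3],box[0]:box[2]]=1;m*=k
    cs,_=cv2.findContours(m,cv2.RETR_EXTERNAL,cv2.CHAIN_APPROX_NONE)
    out=[]
    for c in cs:
        if cv2.contourArea(c)<80: continue
        (u,v),w,a=cv2.minAreaRect(c);out.append((round(u),round(v),np.round(ray(n,u,v,z),1),np.round(w,1),round(a)))
    return out,m
E
python3 - <<'E'
from h import *
p=cv2.imread('pics/top0.png')
o,m=blobs('top',p,(165,110,330,260))
for b in o:print(b)
q=cv2.imread('pics/scene0.png')
for b in blobs('scene',q,(220,135,305,250))[0]:print('s',b)
# tray: corners of rim
h=cv2.cvtColor(p,cv2.COLOR_BGR2HSV);print(p[190,92],p[250,140],h[250,140],h[175,112],h[262,115])
o,m=blobs('top',p,(80,160,170,270),22)
for b in o:print('tray',b)
big=cv2.resize(p[150:280,75:295],None,fx=3.6,fy=3.6,interpolation=cv2.INTER_NEAREST);cv2.imwrite('pics/tray.png',big)
for u,v in((355,148),(357,184),(369,228)):print(ray('top',u,v,0))
E
```

```text
(279, 234, array([ 469.2, -145.6]), array([18., 18.]), 90)
(226, 206, array([532.9, -30. ]), array([18., 19.]), 90)
(237, 175, array([602.4, -55.3]), array([18.4, 18.4]), 45)
(235, 144, array([671.4, -53.3]), array([17.6, 17.2]), 17)
s (247, 233, array([674.1, -53.2]), array([19.6, 17.6]), 37)
s (258, 208, array([607.6, -54.7]), array([16., 18.]), 90)
s (280, 188, array([537.3, -29.4]), array([18.2, 14.8]), 9)
s (244, 154, array([ 473.8, -144.5]), array([13., 16.]), 90)
[29 42 62] [102 117 127] [ 18  50 127] [ 11 169 133] [ 12 174 191]
tray (120, 214, array([518. , 197.6]), array([ 80., 109.]), 0)
[ 658.05504858 -321.89473083]
[ 576.39667916 -322.33682445]
[ 478.31832927 -343.81621505]
```

View pics/tray.png

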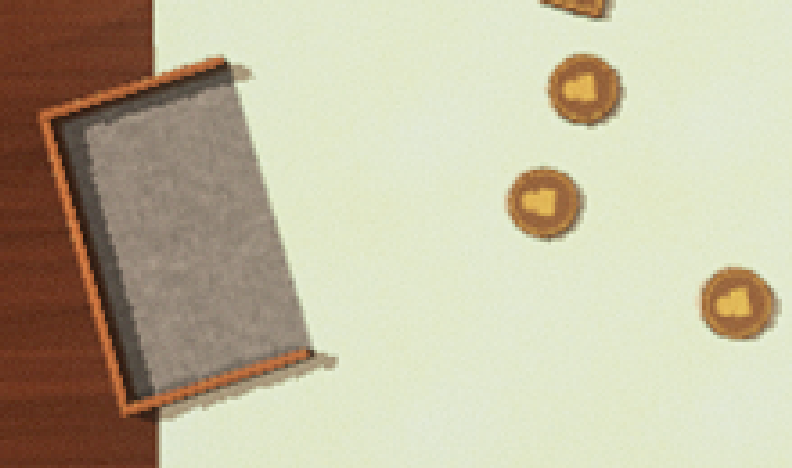

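The enlarged crop shows the tray's rim corners and its open front edge clearly. The back corners are at about (86,181) and (109,266) px in the top view, and the front ends at (138,166) and (162,247).

```bash
python3 - <<'E'
from h import *
B=[ray('top',*c,22) for c in((86.1,181.4),(108.6,265.8))];F=[ray('top',*c,22) for c in((138.3,166.1),(161.9,247.2))]
print(B,F)
off=np.array([2.2,.5])  # half the top/scene difference
ex=(B[0]-B[1]+F[0]-F[1]);ang=np.arctan2(ex[1],ex[0]);ey=np.array([-np.sin(ang),np.cos(ang)]);ex=np.array([np.cos(ang),np.sin(ang)])
print(np.degrees(ang),[np.linalg.norm(v) for v in(B[0]-B[1],F[0]-F[1],B[0]-F[0],B[1]-F[1])])
O=(sum(B)+sum(F))/4-ey*58+off;print('origin',O,ex,ey)
M={'A':(605,-55),'B':(535.1,-29.7),'C':(471.5,-145)}
for (k,m),lx in zip(M.items(),(50,0,-50)):
    m=np.array(m);g=O+lx*ex+62*ey;d=g-m;L=np.hypot(*d);u=d/L
    print(k,'tray xy',(m-O)@ex,(m-O)@ey,'goal',g.round(1),'yaw',np.degrees(np.arctan2(*u[::-1])).round(2),'len',L.round(1),'start(-50)',(m-50*u).round(1),'end',(g-35*u).round(1))
s=r.sense();print(s['tool_pos'],s['tcp_rot'])
E
```

```text
[array([592.10142512, 272.80464749]), array([408.89021306, 220.27731984])] [array([623.49454491, 159.08960739]), array([445.85135228, 106.66789453])]
16.216272385076778 [np.float64(190.5924142676042), np.float64(185.21646758689434), np.float64(117.96880228911718), np.float64(119.47061283371549)]
origin [535.98168567 134.51743144] [0.96021441 0.27926382] [-0.27926382  0.96021441]
A tray xy 13.347017347669672 -201.25168734664882 goal [566.7 208. ] yaw 98.29 len 265.8 start(-50) [ 612.2 -104.5] end [571.7 173.4]
B tray xy -46.70659526073773 -157.437721391952 goal [518.7 194.1] yaw 94.2 len 224.4 start(-50) [538.8 -79.6] end [521.2 159.1]
C tray xy -139.97535081779694 -250.3892638043162 goal [470.7 180.1] yaw 90.15 len 325.1 start(-50) [ 471.6 -195. ] end [470.7 145.1]
[136.52447474 583.75077625 230.32566737] [-1.79903103e+02 -7.47355906e-03  1.66833166e+02]
```

```bash
cat >> h.py <<'E'
from scipy.spatial.transform import Rotation as R
O=np.array([536.,134.5]);a=np.radians(16.2);ex=np.array([np.cos(a),np.sin(a)]);ey=np.array([-ex[1],ex[0]])
def plan(m,goal,back=50,zs=(60,4)):
    m=np.array(m);g=O+goal[0]*ex+goal[1]*ey;d=g-m;L=np.hypot(*d);u=d/L;yaw=np.degrees(np.arctan2(u[1],u[0]))
    s=r.sense();R0=R.from_euler('xyz',s['tcp_rot'],degrees=True)
    R1=R.from_euler('xyz',[180,0,yaw],degrees=True)
    st=m-back*u
    print('t',round(s['time'],2),'pos',np.round(s['tool_pos'],1),s['tcp_rot'].round(2),'F',np.round(s['ft_force'],1))
    print('yaw',yaw,'push len',L,'start',st,'goal',g)
    print('turn',(R0.inv()*R1).as_rotvec().round(4))
    for z in zs: print('shift z',z,R0.inv().apply(np.r_[st,z]-s['tool_pos']).round(1))
E
python3 -c "
from h import *
plan((535.1,-29.7),(8,80))"
```

```text
t 0.1 pos [136.5 583.8 230.3] [-1.7990e+02 -1.0000e-02  1.6683e+02] F [ 0.6 -0.1  0. ]
yaw 93.23213171823028 push len 243.64298605479084 start [537.9190713  -79.62046511] goal [521.363061  213.5554237]
turn [-1.5000e-03  1.0000e-03  1.2846e+00]
shift z 60 [-542.  -554.2  171.2]
shift z 4 [-542.  -554.1  227.2]
```

>>> {"op": "jog_arm", "data": {
  "rows": [
    [[-542,-554.2,130],[0,0,1.2846]],
    [[-542,-554.2,130],[0,0,1.2846]],
    [[-542,-554.2,130],[0,0,1.2846]],
    [[-542,-554.2,130],[0,0,1.2846]],
    [[-542,-554.2,130],[0,0,1.2846]],
    [[-542,-554.2,130],[0,0,1.2846]],
    [[-542,-554.2,130],[0,0,1.2846]],
    [[-542,-554.2,130],[0,0,1.2846]],
    [[-542,-554.2,130],[0,0,1.2846]],
    [[-542,-554.2,130],[0,0,1.2846]]
  ],
  "grip": 0
}}

```text
time: 1.1
tool_pos: [392.5, 160.5, 148.2]
tcp_rot: [180.0, -0.0, 93.1]
ft_force: [1.8, 0.1, 1.1]
finger_gap: 0.0
grip_force: 0.0
```

```bash
python3 -c "
from h import *
plan((535.1,-29.7),(8,80))"
```

```text
t 1.1 pos [392.5 160.5 148.2] [ 1.7998e+02 -1.0000e-02  9.3060e+01] F [1.8 0.1 1.1]
yaw 93.23213171823028 push len 243.64298605479084 start [537.9190713  -79.62046511] goal [521.363061  213.5554237]
turn [ 0.0003 -0.0001 -0.0031]
shift z 60 [-247.6  132.4   88.2]
shift z 4 [-247.6  132.4  144.2]
```

>>> {"op": "jog_arm", "data": {
  "rows": [
    [[-240,128,100],[0,0,-0.003]],
    [[-240,128,100],[0,0,-0.003]],
    [[-240,128,100],[0,0,-0.003]],
    [[-240,128,100],[0,0,-0.003]],
    [[-240,128,100],[0,0,-0.003]],
    [[-240,128,100],[0,0,-0.003]],
    [[-240,128,100],[0,0,-0.003]],
    [[-240,128,100],[0,0,-0.003]],
    [[-240,128,100],[0,0,-0.003]]
  ]
}}

```text
time: 2.0
tool_pos: [533.0, -69.2, 48.7]
tcp_rot: [-180.0, -0.0, 93.4]
ft_force: [1.1, 0.1, -0.1]
finger_gap: 0.0
grip_force: 0.0
```

```bash
python3 - <<'E'
from h import *
plan((535.1,-29.7),(8,80))
p,d=r.snapshot('wrist');cv2.imwrite('pics/w1.png',p)
E
```

```text
t 2.0 pos [533.  -69.2  48.7] [-1.7998e+02 -2.0000e-02  9.3420e+01] F [ 1.1  0.1 -0.1]
yaw 93.23213171823028 push len 243.64298605479084 start [537.9190713  -79.62046511] goal [521.363061  213.5554237]
turn [-0.0004 -0.0004  0.0034]
shift z 60 [-10.7   4.3 -11.3]
shift z 4 [-10.7   4.3  44.7]
```

View pics/w1.png

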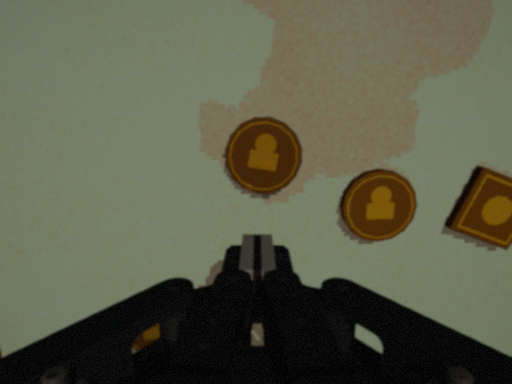

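The wrist view shows medal B straight ahead of the closed fingers at (263,155), medal A at (379,205) and the plaquette on the right at about (487,207). I'll check the medal positions from this view.

```bash
python3 - <<'E'
from h import *
p=cv2.imread('pics/w1.png');s=r.sense();c=r.camera_params('wrist')
T=np.eye(4);T[:3,:3]=R.from_euler('xyz',s['tcp_rot'],degrees=True).as_matrix();T[:3,3]=s['tool_pos'];T=T@c['tool_from_camera']
h=cv2.cvtColor(p,cv2.COLOR_BGR2HSV);m=((h[...,1]>150)&(h[...,2]>50)&(h[...,0]<25)).astype(np.uint8);m[260:]=0
for k in cv2.findContours(m,0,1)[0]:
    if cv2.contourArea(k)<500: continue
    (u,v),rad=cv2.minEnclosingCircle(k)
    d=T[:3,:3]@np.array([(u-c['cx'])/c['fx'],(v-c['cy'])/c['fy'],1]);o=T[:3,3];print(u,v,rad,(o+d*(8-o[2])/d[2])[:2])
E
```

```text
378.21429443359375 204.88461303710938 37.4045295715332 [602.4454443  -54.29874037]
487.4857177734375 209.54212951660156 41.78371810913086 [666.92307309 -53.24684505]
262.868408203125 154.86842346191406 38.23804473876953 [533.24273877 -29.17044124]
```

>>> {"op": "jog_arm", "data": {
  "rows": [
    [[-2,2.8,15],[0,0,0]],
    [[-2,2.8,35],[0,0,0]],
    [[0,2.8,44.5],[0,0,0]],
    [[0,2.8,44.5],[0,0,0]],
    [[5,2.8,44.5],[0,0,0]],
    [[12,2.8,44.5],[0,0,0]],
    [[22,2.8,44.5],[0,0,0]],
    [[34,2.8,44.5],[0,0,0]],
    [[46,2.8,44.5],[0,0,0]],
    [[58,2.8,44.5],[0,0,0]]
  ]
}}

```text
time: 3.05
tool_pos: [533.2, -10.9, 4.7]
tcp_rot: [179.9, 0.0, 93.4]
ft_force: [-0.4, -2.6, 3.7]
finger_gap: 0.3
grip_force: 2.0
```

```bash
python3 - <<'E'
from h import *
s=r.sense();print(s['tool_pos'],s['tcp_rot'],s['ft_force'])
p,d=r.snapshot('top')
for b in blobs('top',p,(100,110,330,260))[0]:print(b)
E
```

```text
[533.19407997 -10.9091372    4.69605481] [1.79934371e+02 2.93582861e-02 9.34253400e+01] [-0.35569771 -2.58865037  3.6615609 ]
(279, 234, array([ 469.2, -145.6]), array([18., 18.]), 90)
(104, 242, array([460. , 234.4]), array([ 9., 34.]), 0)
(235, 144, array([671.2, -53.3]), array([17.5, 16.8]), 15)
(118, 145, array([675. , 208.4]), array([70., 36.]), 90)
```

>>> {"op": "jog_arm", "data": {
  "rows": [
    [[12,0,0],[0,0,0]],
    [[24,0,0],[0,0,0]],
    [[36,0,0],[0,0,0]],
    [[48,0,0],[0,0,0]],
    [[60,0,0],[0,0,0]],
    [[72,0,0],[0,0,0]],
    [[84,0,0],[0,0,0]],
    [[94,0,0],[0,0,0]],
    [[102,0,0],[0,0,0]],
    [[108,0,0],[0,0,0]]
  ]
}}

```text
time: 4.1
tool_pos: [526.4, 96.7, 4.4]
tcp_rot: [180.0, 0.0, 93.4]
ft_force: [0.9, -4.2, 5.6]
finger_gap: 0.0
grip_force: 3.6
```

```bash
cat >> h.py <<'E'
def wrist(name=None):
    s=r.sense();p,_=r.snapshot('wrist');c=r.camera_params('wrist')
    if name: cv2.imwrite('pics/'+name,p)
    T=np.eye(4);T[:3,:3]=R.from_euler('xyz',s['tcp_rot'],degrees=True).as_matrix();T[:3,3]=s['tool_pos']
    W=T@c['tool_from_camera']
    h=cv2.cvtColor(p,cv2.COLOR_BGR2HSV);m=((h[...,1]>150)&(h[...,2]>50)&(h[...,0]<25)).astype(np.uint8)
    print('t',s['time'],s['tool_pos'].round(1),s['tcp_rot'].round(2))
    for k in cv2.findContours(m,0,1)[0]:
        if cv2.contourArea(k)<300: continue
        (u,v),rad=cv2.minEnclosingCircle(k)
        d=W[:3,:3]@np.array([(u-c['cx'])/c['fx'],(v-c['cy'])/c['fy'],1]);o=W[:3,3];w=o+d*(8-o[2])/d[2]
        print((round(u),round(v)),round(rad),'world',w[:2].round(1),'tool',(T[:3,:3].T@(w-T[:3,3])).round(1),'tray',((w[:2]-O)@ex).round(1),((w[:2]-O)@ey).round(1))
E
python3 -c "
from h import *
wrist('w2.png')"
```

```text
t 4.1 [526.4  96.7   4.4] [1.7998e+02 2.0000e-02 9.3430e+01]
(256, 186) 49 world [523.3 129. ] tool [32.4 -1.2 -3.6] tray -13.7 -1.8
(33, 112) 117 world [430.  154.4] tool [ 63.4 -92.8  -3.7] tray -96.2 48.7
```

View pics/w2.png

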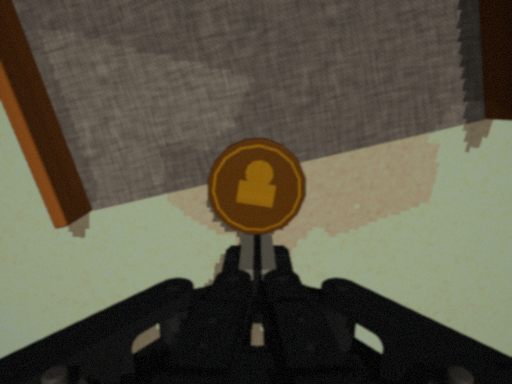

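Medal B sits at (256,186), centred against the fingers. It is just crossing the tray's front line, as computed.

>>> {"op": "jog_arm", "data": {
  "rows": [
    [[8,0,0],[0,0,0]],
    [[20,0,0],[0,0,0]],
    [[32,0,0],[0,0,0]],
    [[44,0,0],[0,0,0]],
    [[56,0,0],[0,0,0]],
    [[66,0,0],[0,0,0]],
    [[74,0,0],[0,0,0]],
    [[79,0,0],[0,0,0]],
    [[82,0,0],[0,0,0]],
    [[82,0,0],[0,0,0]]
  ]
}}

```text
time: 5.15
tool_pos: [521.3, 178.6, 4.3]
tcp_rot: [180.0, 0.0, 93.4]
ft_force: [-0.1, -2.0, 5.9]
finger_gap: 0.0
grip_force: 2.8
```

>>> {"op": "jog_arm", "data": {
  "rows": [
    [[-10,0,0],[0,0,0]],
    [[-20,0,-20],[0,0,0]],
    [[-50,0,-50],[0,0,0]],
    [[-90,20,-70],[0,0,0]],
    [[-135,45,-70],[0,0,0]],
    [[-180,65,-70],[0,0,0]],
    [[-225,85,-70],[0,0,0]],
    [[-265,85,-70],[0,0,0]],
    [[-270,85,-70],[0,0,0]],
    [[-270,85,-70],[0,0,0]]
  ]
}}

```text
time: 6.15
tool_pos: [621.4, -87.7, 73.0]
tcp_rot: [-179.9, -0.1, 93.3]
ft_force: [1.3, 1.0, -0.1]
finger_gap: 0.1
grip_force: 0.0
```

```bash
python3 -c "
from h import *
plan((603,-55),(58,70),45)
p,d=r.snapshot('top')
for b in blobs('top',p,(115,160,165,255))[0]:print(b)
wrist()"
```

```text
t 6.15 pos [621.4 -87.7  73. ] [-1.7989e+02 -6.0000e-02  9.3250e+01] F [ 1.3  1.  -0.1]
yaw 96.44591677622809 push len 274.6382311760881 start [608.05193854 -99.7155221 ] goal [572.16765635 217.90204215]
turn [-0.0019 -0.0011 -0.0558]
shift z 60 [-11.2 -14.   13. ]
shift z 4 [-11.3 -13.9  69. ]
(120, 214, array([519.2, 200.4]), array([19., 11.]), 90)
(126, 168, array([623.6, 189.8]), array([15., 22.]), 90)
t 6.2 [621.4 -86.4  73.1] [-1.799e+02 -7.000e-02  9.334e+01]
(39, 279) 31 world [ 470.2 -146.5] tool [ -51.3 -154.3   65.3] tray -141.6 -251.5
(501, 286) 45 world [ 796.2 -132.8] tool [-56.5 172.   64.8] tray 175.4 -329.2
(233, 161) 33 world [603.3 -55.1] tool [ 32.3 -16.2  65.2] tray 11.7 -200.8
(340, 164) 43 world [671.4 -52.8] tool [30.5 51.9 65.1] tray 77.7 -217.7
```

>>> {"op": "jog_arm", "data": {
  "rows": [
    [[-12,-14,20],[0,0,-0.055]],
    [[-12,-14,40],[0,0,-0.055]],
    [[-12,-14,55],[0,0,-0.055]],
    [[-12,-14,55],[0,0,-0.055]],
    [[-12,-14,55],[0,0,-0.055]]
  ]
}}

```text
time: 6.75
tool_pos: [609.0, -98.4, 19.1]
tcp_rot: [-180.0, -0.0, 96.6]
ft_force: [0.0, -0.0, 0.7]
finger_gap: -0.3
grip_force: 0.0
```

```bash
python3 -c "
from h import *
plan((603.2,-55),(58,70),45)
wrist()"
```

```text
t 6.75 pos [609.  -98.4  19.1] [-1.7997e+02 -2.0000e-02  9.6620e+01] F [ 0.  -0.   0.7]
yaw 96.48737415570578 push len 274.6607561356223 start [608.28429192 -99.71185498] goal [572.16765635 217.90204215]
turn [-0.0006 -0.0004  0.0023]
shift z 60 [ -1.2  -0.9 -40.9]
shift z 4 [-1.2 -0.9 15.1]
t 6.75 [609.  -98.4  19.1] [-1.7997e+02 -2.0000e-02  9.6620e+01]
(1, 297) 33 world [ 477.1 -145.5] tool [ -31.5 -136.4   11.1] tray -134.6 -252.4
(400, 168) 58 world [671.4 -52.9] tool [38.  67.2 11. ] tray 77.7 -217.8
(256, 155) 46 world [602.9 -55. ] tool [43.9 -1.1 11.1] tray 11.4 -200.6
```

>>> {"op": "jog_arm", "data": {
  "rows": [
    [[0,-1,10],[0,0,0]],
    [[0,-1,15],[0,0,0]],
    [[4,-1,15],[0,0,0]],
    [[9,-1,15],[0,0,0]],
    [[15,-1,15],[0,0,0]],
    [[24,-1,15],[0,0,0]],
    [[36,-1,15],[0,0,0]],
    [[48,-1,15],[0,0,0]],
    [[60,-1,15],[0,0,0]],
    [[72,-1,15],[0,0,0]]
  ]
}}

```text
time: 7.8
tool_pos: [599.8, -26.9, 4.2]
tcp_rot: [180.0, 0.0, 96.6]
ft_force: [0.3, -0.7, 0.5]
finger_gap: -0.0
grip_force: 0.4
```

>>> {"op": "jog_arm", "data": {
  "rows": [
    [[12,0,0],[0,0,0]],
    [[24,0,0],[0,0,0]],
    [[36,0,0],[0,0,0]],
    [[48,0,0],[0,0,0]],
    [[60,0,0],[0,0,0]],
    [[72,0,0],[0,0,0]],
    [[84,0,0],[0,0,0]],
    [[96,0,0],[0,0,0]],
    [[104,0,0],[0,0,0]],
    [[108,0,0],[0,0,0]]
  ]
}}

```text
time: 8.8
tool_pos: [587.3, 80.2, 4.0]
tcp_rot: [-180.0, -0.0, 96.6]
ft_force: [-0.1, -1.1, 0.4]
finger_gap: 0.0
grip_force: 0.4
```

```bash
python3 -c "
from h import *
wrist('w3.png')"
```

```text
t 8.8 [587.3  80.2   4. ] [-1.7999e+02 -1.0000e-02  9.6600e+01]
(259, 185) 49 world [583.3 113.1] tool [33.2 -0.2 -4. ] tray 39.5 -33.8
(381, 34) 35 world [623.4 177.8] tool [92.8 47.  -4. ] tray 96.0 17.2
```

View pics/w3.png

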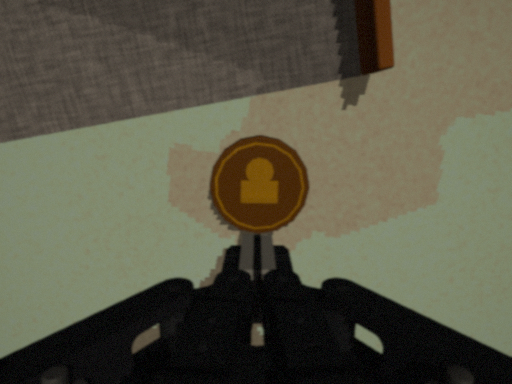

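Medal A is at (259,185), centred and about 34 mm short of the front line. The right wall's end, at (385,70), is well clear of its path.

>>> {"op": "jog_arm", "data": {
  "rows": [
    [[8,0,0],[0,0,0]],
    [[20,0,0],[0,0,0]],
    [[33,0,0],[0,0,0]],
    [[46,0,0],[0,0,0]],
    [[59,0,0],[0,0,0]],
    [[72,0,0],[0,0,0]],
    [[84,0,0],[0,0,0]],
    [[94,0,0],[0,0,0]],
    [[101,0,0],[0,0,0]],
    [[105,0,0],[0,0,0]]
  ]
}}

```text
time: 9.85
tool_pos: [575.4, 184.2, 4.1]
tcp_rot: [-180.0, -0.0, 96.6]
ft_force: [0.3, -1.0, -0.7]
finger_gap: -0.1
grip_force: 0.2
```

>>> {"op": "jog_arm", "data": {
  "rows": [
    [[-10,0,0],[0,0,0]],
    [[-20,0,-20],[0,0,0]],
    [[-50,0,-50],[0,0,0]],
    [[-95,-15,-60],[0,0,0]],
    [[-140,-30,-60],[0,0,0]],
    [[-185,-45,-60],[0,0,0]],
    [[-230,-60,-60],[0,0,0]],
    [[-275,-75,-60],[0,0,0]],
    [[-315,-95,-60],[0,0,0]],
    [[-355,-120,-60],[0,0,0]]
  ]
}}

```text
time: 10.85
tool_pos: [496.0, -185.8, 64.5]
tcp_rot: [179.9, 0.1, 96.5]
ft_force: [1.0, -0.4, -0.4]
finger_gap: -0.2
grip_force: 0.0
```

```bash
python3 -c "
from h import *
plan((470.2,-146),(-40,50),45)
p,d=r.snapshot('top');cv2.imwrite('pics/top2.png',cv2.resize(p[100:280,80:340],None,fx=3,fy=3))
wrist()"
```

```text
t 10.85 pos [ 496.  -185.8   64.5] [1.7995e+02 5.0000e-02 9.6500e+01] F [ 1.  -0.4 -0.4]
yaw 87.57520506804195 push len 317.6394497296839 start [ 468.29613895 -190.95970766] goal [483.63869727 171.35504004]
turn [0.001  0.0008 0.1558]
shift z 60 [ -2.  -28.1   4.5]
shift z 4 [ -1.9 -28.2  60.5]
t 10.9 [ 492.9 -191.6   64.3] [-179.9     0.21   96.35]
(228, 138) 36 world [ 469.6 -146.2] tool [ 48.  -18.1  56.1] tray -142.1 -251.0
(24, 185) 161 world [ 346.  -189.3] tool [  18.8 -145.6   56.5] tray -272.8 -258.0
```

View pics/top2.png

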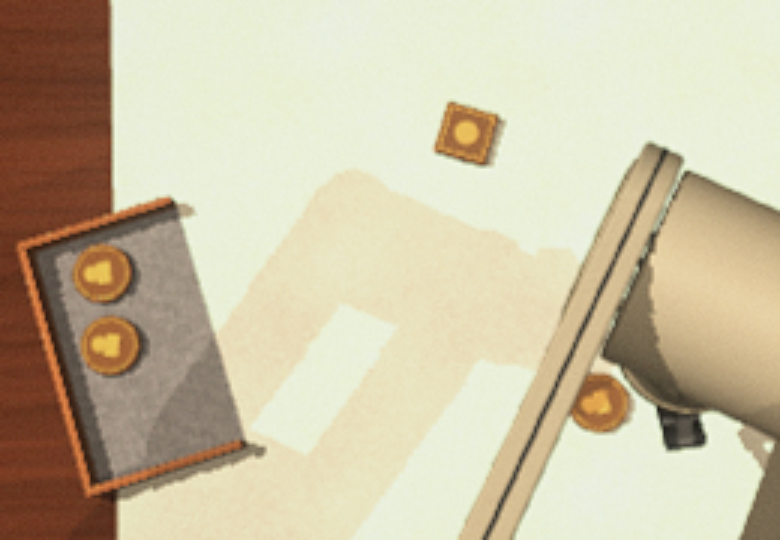

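Medals A at (102,272) and B at (111,345) in this crop are fully inside the tray. The plaquette hasn't moved, and medal C is visible at (600,402).

>>> {"op": "jog_arm", "data": {
  "rows": [
    [[0,-12,15],[0,0,0.08]],
    [[0,-24,30],[0,0,0.154]],
    [[0,-24,42],[0,0,0.154]],
    [[0,-24,42],[0,0,0.154]],
    [[0,-24,42],[0,0,0.154]]
  ]
}}

```text
time: 11.45
tool_pos: [473.5, -185.6, 22.3]
tcp_rot: [180.0, -0.0, 87.8]
ft_force: [0.4, -0.2, -0.0]
finger_gap: -0.6
grip_force: 0.0
```

```bash
python3 -c "
from h import *
plan((470,-146),(-40,50),45)
wrist()"
```

```text
t 11.45 pos [ 473.5 -185.6   22.3] [179.99  -0.    87.83] F [ 0.4 -0.2 -0. ]
yaw 87.53916235022643 push len 317.64797418444965 start [ 468.06785679 -190.95850112] goal [483.63869727 171.35504004]
turn [ 0.0001 -0.      0.0052]
shift z 60 [ -5.5  -5.2 -37.7]
shift z 4 [-5.5 -5.2 18.3]
t 11.45 [ 473.5 -185.6   22.3] [179.99  -0.    87.83]
(247, 162) 44 world [ 469.6 -145.7] tool [39.8 -5.4 14.3] tray -141.9 -250.6
(11, 202) 145 world [ 351.  -161.4] tool [  19.6 -123.3   14.3] tray -260.2 -232.6
```

>>> {"op": "jog_arm", "data": {
  "rows": [
    [[-3,-5,5],[0,0,0.005]],
    [[-3,-5,14],[0,0,0.005]],
    [[-2,-5,18],[0,0,0.005]],
    [[2,-5,18],[0,0,0.005]],
    [[7,-5,18],[0,0,0.005]],
    [[14,-5,18],[0,0,0.005]],
    [[24,-5,18],[0,0,0.005]],
    [[36,-5,18],[0,0,0.005]],
    [[48,-5,18],[0,0,0.005]],
    [[60,-5,18],[0,0,0.005]]
  ]
}}

```text
time: 12.5
tool_pos: [470.5, -124.3, 4.2]
tcp_rot: [180.0, 0.0, 87.5]
ft_force: [0.6, -1.3, 0.6]
finger_gap: -0.3
grip_force: 0.5
```

>>> {"op": "jog_arm", "data": {
  "rows": [
    [[12,0,0],[0,0,0]],
    [[24,0,0],[0,0,0]],
    [[36,0,0],[0,0,0]],
    [[48,0,0],[0,0,0]],
    [[60,0,0],[0,0,0]],
    [[72,0,0],[0,0,0]],
    [[84,0,0],[0,0,0]],
    [[96,0,0],[0,0,0]],
    [[106,0,0],[0,0,0]],
    [[112,0,0],[0,0,0]]
  ]
}}

```text
time: 13.5
tool_pos: [475.3, -12.5, 4.0]
tcp_rot: [-180.0, -0.0, 87.5]
ft_force: [-0.5, -0.8, 0.4]
finger_gap: 0.2
grip_force: 0.6
```

```bash
python3 -c "
from h import *
wrist()"
```

```text
t 13.5 [475.3 -12.5   4. ] [-1.7999e+02 -1.0000e-02  8.7480e+01]
(6, 282) 67 world [355.9 -21.7] tool [ -14.4 -118.9   -3.9] tray -216.5 -99.7
(258, 184) 49 world [476.6  20.6] tool [33.1 -0.2 -4. ] tray -88.8 -92.8
```

>>> {"op": "jog_arm", "data": {
  "rows": [
    [[7,0,0],[0,0,0]],
    [[17,0,0],[0,0,0]],
    [[28,0,0],[0,0,0]],
    [[39,0,0],[0,0,0]],
    [[49,0,0],[0,0,0]],
    [[57,0,0],[0,0,0]],
    [[63,0,0],[0,0,0]],
    [[66,0,0],[0,0,0]]
  ]
}}

```text
time: 14.35
tool_pos: [478.3, 53.0, 4.1]
tcp_rot: [-180.0, 0.0, 87.5]
ft_force: [-0.0, -1.1, -0.2]
finger_gap: 0.0
grip_force: 0.3
```

```bash
python3 -c "
from h import *
wrist('w4.png')"
```

```text
t 14.35 [478.3  53.    4.1] [-180.      0.     87.48]
(0, 304) 53 world [353.   32.8] tool [ -25.7 -124.3   -3.9] tray -204.1 -46.6
(259, 184) 49 world [479.7  86.1] tool [33.2 -0.1 -3.9] tray -67.6 -30.7
(136, 66) 74 world [433.1 136.4] tool [ 81.3 -48.8  -3.9] tray -98.3 30.5
```

View pics/w4.png

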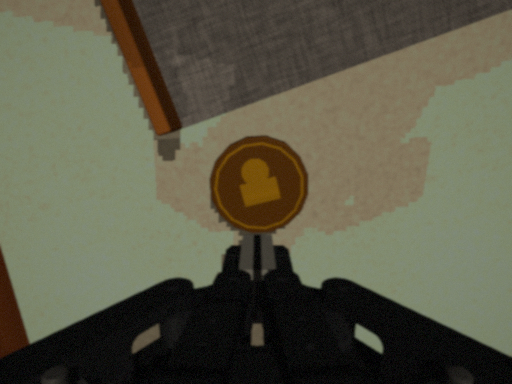

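Medal C is at (259,184). Its left edge, at 211 px, clears the wall end at 181 px, so I'll carry on straight.

>>> {"op": "jog_arm", "data": {
  "rows": [
    [[6,0,0],[0,0,0]],
    [[16,0,0],[0,0,0]],
    [[28,0,0],[0,0,0]],
    [[40,0,0],[0,0,0]],
    [[52,0,0],[0,0,0]],
    [[64,0,0],[0,0,0]],
    [[74,0,0],[0,0,0]],
    [[82,0,0],[0,0,0]],
    [[86,0,0],[0,0,0]],
    [[87,0,0],[0,0,0]]
  ]
}}

```text
time: 15.4
tool_pos: [482.2, 139.7, 4.0]
tcp_rot: [-180.0, 0.0, 87.5]
ft_force: [0.1, 0.1, 0.2]
finger_gap: -0.2
grip_force: 0.5
```

>>> {"op": "jog_arm", "data": {
  "rows": [
    [[-8,0,0],[0,0,0]],
    [[-16,0,-10],[0,0,0]],
    [[-35,0,-40],[0,0,0]],
    [[-70,0,-75],[0,0,0]],
    [[-110,0,-100],[0,0,0]],
    [[-155,0,-120],[0,0,0]],
    [[-200,0,-120],[0,0,0]],
    [[-245,0,-120],[0,0,0]],
    [[-255,0,-120],[0,0,0]],
    [[-255,0,-120],[0,0,0]]
  ]
}}

```text
time: 16.4
tool_pos: [470.4, -117.7, 124.7]
tcp_rot: [180.0, 0.0, 87.2]
ft_force: [-1.0, -0.0, 0.1]
finger_gap: -0.1
grip_force: 0.0
```

```bash
python3 -c "
from h import *
p,d=r.snapshot('top');cv2.imwrite('pics/top3.png',cv2.resize(p[100:280,80:400],None,fx=2.5,fy=2.5))
s=r.sense();print(s['tool_pos'],s['qd'].round(2))"
```

```text
[ 470.47746796 -116.1708673   124.43382131] [ 2.51  0.24  0.35  0.27 -0.02  0.59]
```

View pics/top3.png

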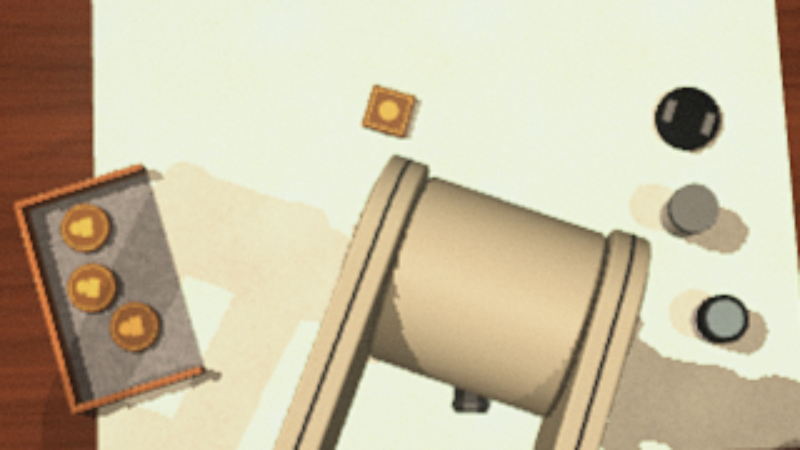

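All three medals, at (85,227), (92,287) and (134,326) in this crop, lie flat and fully inside the tray. The plaquette, lens cap, coin tube and loupe are in their original places, so I'm handing in.

```bash
python3 -c "
from bench import r
print(r.hand_in())"
```

```text
the job is handed in; nothing more can be done
None
```

All three medals were pushed flat and fully inside the tray, with the plaquette, lens cap, coin tube and loupe left in place, and the job was handed in at about 16.5 s.

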